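# Index the rotary table to the next hole

## Task

Move the indexing table on by one hole, so that the next red glass drop comes round to the brass pointer: with the fingertips press the orange plunger down in its collar until it is free, push the table round clockwise (seen from above) to the next hole, and let the plunger spring fully up there so that it locks; then move clear. Do not turn the table the other way or past that hole, and pick nothing up. The drops on the table must stay standing on their seats untouched by the robot, and the things round about stay where they are.

Things in the scene. Friction and masses are not known exactly. Their poses are not given: they have to be found in the camera images.
- plunger_top (a point): centre of the flat top of the indexing plunger: an orange round button, 45 mm across, inside a black collar on the turning table. At rest it is 4 mm below the collar's rim, 14 mm above the table's top face, 74 mm above the worktop, and 80 mm from the table's axis. The point moves with the table and the plunger
- collar_rim (a point): centre of the mouth of the black collar round the plunger: 60 mm outside, 50 mm inside diameter, rim 18 mm above the table's top face. It is fixed on the turning table, so a fingertip inside it can push its wall to turn the table
- table_axis (a point): point on the vertical axis of the indexing table, at its top face, 60 mm above the worktop. The table is an aluminium disc, 226 mm across, in a fixed green base (276 mm across the rim, 300 at the foot, with four bolt ears out to 169 mm from the axis); a hub cap 10 mm high is in its middle. The base's brass pointer stands 76 mm above the worktop, 120 to 153 mm from the axis
- next_stop (a point): fixed point on the base: where the centre of the plunger's top will be when the plunger has locked in the next hole, one sixth of a turn (60 degrees) clockwise, seen from above, from the starting hole
- index_table (a joint): angle of the table in rad: 0 in the starting hole (play about 0.01), growing as it turns clockwise seen from above; the next hole is at 1.047. It turns with a light drag (about 0.12 N m) and stays where it is left
- plunger (a joint): how far the plunger is pressed down, m: 0 fully up, 0.011 at its stop; spring 5.5 N at the top, 10 N at the stop. Its brass lug locks in six notches (the holes) of the steel ring round the table and is free when pressed more than 8 mm. Between holes the lug rides under the ring, so a released plunger stays 8 mm down; over a hole it springs up to 0 and locks the table
- drop_1: red glass flame drop, 37 mm wide and 63 mm high, loose, standing point up on the turning table on seat 1; origin at the centre of its underside
- seat_1 (a point): centre of seat 1, a dark ring drawn on the table's top face 80 mm from the axis, where drop_1 stands; it turns with the table; one hole on, this seat is at the brass pointer
- drop_2: red glass flame drop, 46 mm wide and 78 mm high, loose, standing point up on the turning table on seat 2; origin at the centre of its underside
- seat_2 (a point): centre of seat 2, a dark ring drawn on the table's top face 80 mm from the axis, where drop_2 stands; it turns with the table
- drop_3: red glass flame drop, 39 mm wide and 66 mm high, loose, standing point up on the turning table on seat 3; origin at the centre of its underside
- seat_3 (a point): centre of seat 3, a dark ring drawn on the table's top face 80 mm from the axis, where drop_3 stands; it turns with the table
- green_hook: bystander, loose on the worktop beside the base: bright green glass hook (a small bent flask shape), 46x57x79 mm
- blue_hook: bystander, loose on the worktop beside the base: blue-violet glass hook, 52x57x83 mm
- frit_jar: bystander, loose on the worktop beside the base: clear jar with a white lid, 79 mm across, 90 mm high
- yellow_hook: bystander, loose on the worktop beside the base: yellow-green glass hook, 41x44x61 mm
- amber_hook: bystander, loose on the worktop beside the base: amber glass hook, 40x43x52 mm
- tweezers: bystander, loose on the worktop beside the base: steel tweezers lying flat, 173x46x12 mm

How it is judged (in metres and radians):
On the way, in this order (a step that is already met when the one before it is completed fails the run):
1. the plunger is pressed down, out of the starting hole (value of joint plunger above 0.0083 m and value of joint index_table below 0.1 rad), for 0.05 s.
2. the table is on its way to the next hole with the plunger down (value of joint index_table between 0.3 and 1 rad and value of joint plunger above 0.006 m), for 0.02 s.
3. the plunger has sprung up in the next hole (value of joint index_table between 1.02 and 1.075 rad and value of joint plunger below 0.002 m), for 0.2 s.
At the end, for the whole second after the job is handed in: The table stands in the next hole (angle 1.02 to 1.075 rad clockwise of the start) with the plunger up (within 2 mm of its top); each red drop stands upright and at rest within 15 mm of the centre of its own seat; every bystander is within 15 mm of where it was (all of step 3 and horizontal distance between drop_1 and seat_1 below 0.015 m and angle between each of drop_1, drop_2, drop_3's own z axis and vertical below 0.2 rad and linear speed of each of drop_1, drop_2, drop_3 below 0.02 m/s and horizontal distance between drop_2 and seat_2 below 0.015 m and horizontal distance between drop_3 and seat_3 below 0.015 m and distance of each of green_hook, blue_hook, frit_jar, yellow_hook, amber_hook, tweezers from where it was at the start of the episode below 0.015 m and angular speed of drop_1 below 0.3 rad/s); the robot touches nothing.
It fails at once if the table is turned the wrong way (anticlockwise) (value of joint index_table below -0.12 rad).
It fails at once if the table is turned well past the next hole (value of joint index_table above 1.35 rad).
It fails at once if the robot touches a red drop (contact force between any of the fingers, the arm and drop_1 above 0.3 N or contact force between any of the fingers, the arm and drop_2 above 0.3 N or contact force between any of the fingers, the arm and drop_3 above 0.3 N).
It fails at once if a red drop is lifted off the table or falls ((height (world z) of drop_1 above 0.08 m or height (world z) of drop_1 below 0.05 m or angle between drop_1's own z axis and vertical above 0.5 rad) or (height (world z) of drop_2 above 0.08 m or height (world z) of drop_2 below 0.05 m or angle between drop_2's own z axis and vertical above 0.5 rad) or (height (world z) of drop_3 above 0.08 m or height (world z) of drop_3 below 0.05 m or angle between drop_3's own z axis and vertical above 0.5 rad)).
It fails at once if a bystander is moved (distance of any of green_hook, blue_hook, frit_jar, yellow_hook, amber_hook, tweezers from where it was at the start of the episode above 0.015 m).
It also fails if it takes over 45 s, if anything falls off the work surface, if the arm or the gripper's body presses on something with over 40 N, if the wrist force passes 120 N, or if a joint passes its speed limit or range.

## Robot

A 6-joint arm with a two-finger parallel gripper is mounted at the origin on a cart in front of the work surface, level with it; the furniture and walls round the work are solid. World frame = base frame: x ahead of the robot, y to its left, z up, the work surface at z = 0. Lengths are in mm, angles in rad, forces in N, time in s.
With the tool pointing down it reaches from about 275 to 725 mm from the base axis. Payload 5.6 kg.
Tool frame: the origin (TCP) lies between the finger pads; the fingertips stand 22 mm ahead of it and the grasp point (between the pads) lies 3 mm ahead of it; y points along the fingers, z is the direction in which the jaws open and shut, and the axes are right-handed (so a half turn about y gives the same grasp; the last joint's range is limited). The gripper opens to 85 mm and grips with 20 to 120 N. Pads are 22 mm wide; open, the fingers measure 114 mm over their backs; the gripper's body (76 mm by 85 mm) begins 54 mm behind the grasp point. The pads swing forward as they close: fully open they stand 13 mm farther back than shut.
Start: joints at [1.577, 0.255, 0.108, 0, -1.424, -0.285], TCP at [151.334, 528.764, 253.283] pointing down, gripper open.
Joint ranges: [-2.95, 2.95], [-1.21, 1.97], [-1.09, 1.5], [-2.87, 1.71], [-2.94, -0.07], [-3.05, 3.05]. Speed limits (rad/s): [2.57, 2.57, 3.14, 3.14, 3.14, 3.14].

## Interface

Orientations are given as a unit quaternion [w, x, y, z].
In Python, from cell import monitor, eyes, close_job gives the robot as it stands. The module is installed in compiled form; this text tells all that it offers.
- The arm moves only by the tool jog_arm, never from a script. Its argument "increments" is a list that holds one entry, the list of rows, each a list of 7 numbers: the shift along the tool's x, y, z in mm, then the turn, a rotation vector about the tool's x, y, z in rad, then the gripper command: -1 is shut, 1 is fully open, values between are in proportion. In form: [[[tx, ty, tz, wx, wy, wz, jaw], ...]]. A call has 1 to 20 rows; each row shifts and turns the commanded pose from where the row before left it, along the tool's axes as they then stand; what a row does not reach is not made up. A row lasts 1/12 s, in which the tool goes at most 41.7 mm and 7.16 degrees, less where a joint would pass 70% of its speed; a pose out of reach is approached as far as the arm can. A call is refused whole if a number of a shift passes 41.7 or a number of a turn 0.125, either way. A call with a gripper value outside its range is refused whole. The fingers move at their own pace and stop on an object; the grip force is fixed at half the most. Time passes only in rows, so rows that do not move let the fingers close. It gives the time, the measured TCP pose, the force and the opening at its end, in the units of the state.
- monitor.observe(): the state, without advancing time (a new reading comes with each control period).
- eyes.grab_frame(name): name is "scene" or "top" or "wrist"; returns the picture (400x640x3 uint8, red, green, blue); there is no depth.
- eyes.camera_params(name): a dict with "mtx" (3x3 intrinsics, pixels), "cam_to_world" (4x4, takes a point from camera to world coordinates). Camera axes: x right, y down, z forward; pixel columns grow to the right and rows downward; lengths in mm; the calibration is good to about 2 mm. A picture is of the moment at which its call begins: read the wrist's pose just before it. camera_params takes no time and is no camera call; for the wrist camera it gives the pose at the moment of the call.
- close_job(): hands the job in, once; it reports no verdict.
The state is a dict: "t": time; "qpos": joint angles; "qd": joint speeds; "tau": joint torques, N m; "tool_pos": TCP position; "eef_rot": TCP orientation; "ft_force": force on the tool from outside, world axes, zero at the start; "moment": the same for the moment, N m; "opening": finger opening in mm.
Only numpy, scipy, OpenCV 4.12 (cv2) and the standard library are available. Lean on these libraries where they do the work, as an engineer would, in place of code of your own. Each camera call takes 0.05 s, during which the arm holds its last target. There are 200 camera calls.

## Working session

There is one attempt and no reset: what is moved stays moved. The work goes in short steps, Python scripts to look and compute and a tool call to move; the robot and the scene stay as the last step left them, time stands still between calls to the robot, and variables do not carry over. Pictures are saved under pics/ and viewed, about 8 in all and at most 12, crops included, and the job is handed in when it is done.

Besides the shell and the picture viewer there is one more tool, called after "Call:" as a command line: name --argument value ..., lists and objects as JSON in quotes. jog_arm: Moves the arm, as the interface text tells. Its arguments: {"type":"object","properties":{"increments":{"type":"array","items":{"type":"array","items":{"type":"array","items":{"type":"number"}}}}},"required":["increments"]}

```bash
mkdir -p pics; cat > h.py <<'E'
import numpy as np, cv2
from cell import monitor, eyes, close_job
def grab(n,f):
    p=eyes.camera_params(n); im=eyes.grab_frame(n)
    cv2.imwrite('pics/'+f,cv2.cvtColor(im,cv2.COLOR_RGB2BGR)); return im,p
def ray(p,u,v,z):
    T=np.array(p['cam_to_world']);d=T[:3,:3]@np.linalg.inv(np.array(p['mtx']))@[u,v,1];o=T[:3,3]
    return o+d*(z-o[2])/d[2]
def mask(im,lo,hi):
    return cv2.inRange(cv2.cvtColor(im,cv2.COLOR_RGB2HSV),lo,hi)
E
python3 - <<'E'
from h import *
s=monitor.observe();print(s)
for n in('top','scene'):
    im,p=grab(n,n+'0.png');print(n,np.round(p['mtx'],1).tolist(),np.round(p['cam_to_world'],3).tolist())
E
```

```text
{'t': 0.0, 'qpos': array([ 1.57659047e+00,  2.55766792e-01,  1.06998509e-01, -4.84936310e-04,
       -1.42388559e+00, -2.84603293e-01]), 'qd': array([-0.00040135, -0.00170889, -0.00074056, -0.00093194,  0.00104914,
       -0.00150805]), 'tau': array([ 2.14943184e-04, -3.86627769e+01,  2.37938744e+01,  5.36524594e+00,
       -6.26136854e-03, -1.52541054e-05]), 'tool_pos': array([151.17807534, 528.34539264, 252.38136551]), 'eef_rot': array([ 0.09835269, -0.09820715, -0.69956887,  0.70091761]), 'ft_force': array([ 0.85338603, -0.50262061, -0.30763382]), 'moment': array([0.01835133, 0.00705833, 0.02240551]), 'opening': 85.61985997651362}
top [[403.6, 0.0, 317.5], [0.0, 403.6, 195.5], [0.0, 0.0, 1.0]] [[-0.01, -0.998, 0.064, 473.839], [-1.0, 0.01, 0.002, 40.476], [-0.002, -0.064, -0.998, 1515.918], [0.0, 0.0, 0.0, 1.0]]
scene [[386.5, 0.0, 321.6], [0.0, 386.5, 192.3], [0.0, 0.0, 1.0]] [[-0.773, -0.275, 0.572, -77.617], [-0.635, 0.335, -0.696, 851.892], [-0.0, -0.901, -0.434, 583.357], [0.0, 0.0, 0.0, 1.0]]
```

View pics/top0.png

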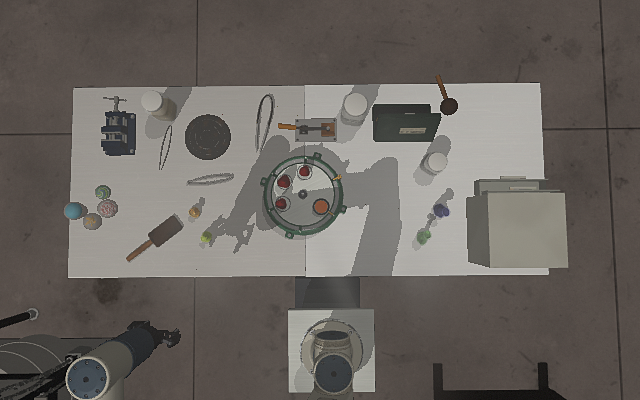

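View pics/scene0.png

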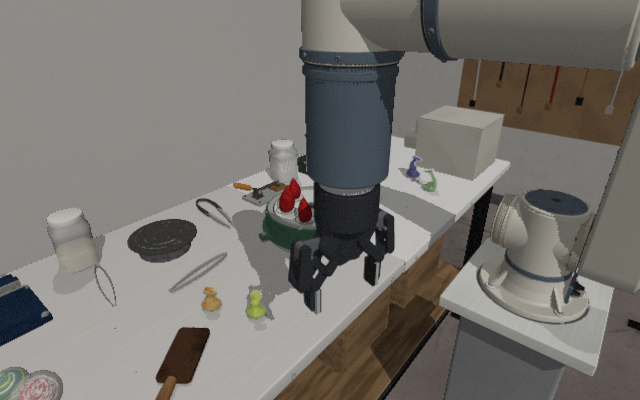

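The top view shows the table at about (303,195) with the plunger at (321,207), around 4 o'clock. Clockwise takes it to 6 o'clock. The drops are at (304,171), (284,181) and (281,203), and the pointer is at (337,178). The scene view shows the arm off to the left, clear of the table.

```bash
python3 - <<'E'
from h import *
from scipy.spatial.transform import Rotation as R
im,p=grab('top','top1.png')
m=mask(im,(5,150,120),(18,255,255)); m[:150]=0;m[240:]=0;m[:,:255]=0;m[:,350:]=0
v,u=np.nonzero(m);k=(u>308);print(k.sum(),ray(p,u[k].mean(),v[k].mean(),74))
g=mask(im,(60,60,20),(95,255,200));g[:140]=0;g[250:]=0;g[:,:250]=0;g[:,355:]=0
c=max(cv2.findContours(g,0,2)[0],key=cv2.contourArea);h=cv2.convexHull(c);print(cv2.minEnclosingCircle(h),cv2.fitEllipse(h));e=cv2.fitEllipse(h)[0];print('axis',ray(p,*e,40))
q=monitor.observe()['eef_rot'];print(R.from_quat(q,scalar_first=True).as_matrix().round(3))
w=eyes.camera_params('wrist');print(np.round(w['cam_to_world'],2),np.round(w['mtx'],1))
E
```

```text
17 [546.40280662  17.92571209  74.        ]
((292.5, 228.0), 14.8071928024292) ((295.3917236328125, 223.7545928955078), (25.191268920898438, 35.33258819580078), 63.13032150268555)
axis [465.63739632 124.59749832  40.        ]
[[-0.961 -0.    -0.275]
 [ 0.275 -0.001 -0.961]
 [-0.    -1.     0.001]]
[[-2.7000e-01 -9.1000e-01 -3.0000e-01  2.2766e+02]
 [-9.6000e-01  2.6000e-01  8.0000e-02  5.0752e+02]
 [ 0.0000e+00  3.1000e-01 -9.5000e-01  3.7457e+02]
 [ 0.0000e+00  0.0000e+00  0.0000e+00  1.0000e+00]] [[297.7   0.  321.7]
 [  0.  297.7 201.7]
 [  0.    0.    1. ]]
```

Call:
jog_arm --increments '[[[-27,0,20.5,0,0,0,-1],[-27,0,20.5,0,0,0,-1],[-27,0,20.5,0,0,0,-1],[-27,0,20.5,0,0,0,-1],[-27,0,20.5,0,0,0,-1],[-27,0,20.5,0,0,0,-1],[-27,0,20.5,0,0,0,-1],[-27,0,20.5,0,0,0,-1],[-27,0,20.5,0,0,0,-1],[-27,0,20.5,0,0,0,-1],[-27,0,20.5,0,0,0,-1],[-27,0,20.5,0,0,0,-1],[-27,0,20.5,0,0,0,-1],[-27,0,20.5,0,0,0,-1],[-27,0,20.5,0,0,0,-1],[-27,0,20.5,0,0,0,-1],[-27,0,20.5,0,0,0,-1],[-27,0,20.5,0,0,0,-1],[0,0,0,0,0,0,-1],[0,0,0,0,0,0,-1]]]'

```text
t: 1.82
tool_pos: [517.4, 38.9, 252.4]
eef_rot: [0.1, -0.099, -0.7, 0.7]
ft_force: [-0.4, 0.1, 0.1]
opening: -0.0
```

```bash
python3 - <<'E'
from h import *
from scipy.spatial.transform import Rotation as R
s=monitor.observe();print(s['t'],s['tool_pos'],s['opening'],s['ft_force']);print(R.from_quat(s['eef_rot'],scalar_first=True).as_matrix().round(3))
im,p=grab('wrist','w1.png')
m=mask(im,(3,120,60),(20,255,255))
for c in cv2.findContours(m,0,2)[0]:
    if cv2.contourArea(c)>200: e=cv2.fitEllipse(c);print(e,ray(p,*e[0],74).round(1))
import json;json.dump({k:np.array(v).tolist() for k,v in p.items()},open('w1.json','w'))
E
```

```text
1.8167 [517.36236537  38.88567107 252.35995748] -0.025692510043638313 [-0.38695441  0.14401001  0.05047883]
[[-0.96  -0.002 -0.278]
 [ 0.278 -0.    -0.96 ]
 [ 0.002 -1.     0.001]]
((566.3867797851562, 380.1432189941406), (34.950103759765625, 53.83412170410156), 119.27764892578125) [ 171.4 -196.5   74. ]
((323.612060546875, 173.4808349609375), (42.845516204833984, 43.2132568359375), 154.7813262939453) [528.1  34.6  74. ]
((356.08465576171875, 47.18671798706055), (15.081663131713867, 40.56275177001953), 44.626216888427734) [632.3 -25.9  74. ]
```

View pics/w1.png

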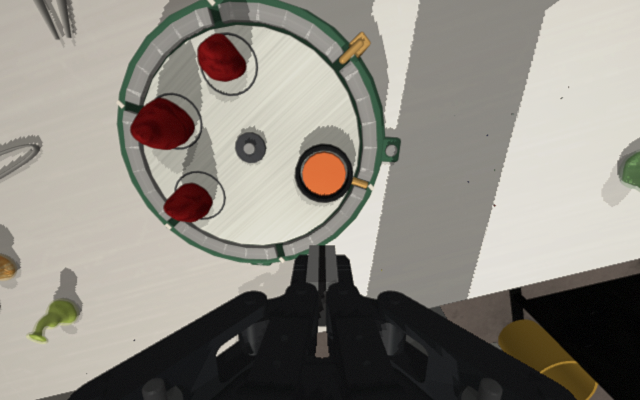

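The wrist view shows the plunger at (324,173), the hub at (250,148), the shut fingertips at (322,248), and the locked lug at (362,183). The next notch is at (280,252).

```bash
python3 - <<'E'
from h import *
import json
p=json.load(open('w1.json'));im=cv2.cvtColor(cv2.imread('pics/w1.png'),4)
P=ray(p,323.6,173.5,74)
g=cv2.cvtColor(im,cv2.COLOR_RGB2GRAY);r=g[130:168,232:270];m=(r<90).astype(np.uint8)
c=max(cv2.findContours(m,0,2)[0],key=cv2.contourArea);(x,y),rad=cv2.minEnclosingCircle(c)
H=ray(p,x+232,y+130,70);print('hub',x+232,y+130,rad,H,'dist',np.hypot(*(P-H)[:2]))
d=(P-H)[:2];d*=80/np.hypot(*d);C=(P[:2]+H[:2]-0)/1
A=H[:2]
for a in range(0,70,10):
    t=-np.radians(a);R=np.array([[np.cos(t),-np.sin(t)],[np.sin(t),np.cos(t)]]);print(a,(A+R@d).round(1))
print('tip',ray(p,322,248,252.4-22),'tcp',517.4,38.9)
E
```

```text
hub 249.6513156890869 147.36184120178223 15.573860168457031 [574.07191669  99.4892797   70.        ] dist 79.48599323227133
0 [527.8  34.2]
10 [517.2  43.3]
20 [508.3  54. ]
30 [501.4  66.1]
40 [496.7  79.2]
50 [494.3  93. ]
60 [494.4 106.9]
tip [523.45959668  37.81079431 230.4       ] tcp 517.4 38.9
```

Call:
jog_arm --increments '[[[-11.5,0,1.4,0,0,0,-1],[0,20,0,0,0,0,-1],[0,30,0,0,0,0,-1],[0,30,0,0,0,0,-1],[0,30,0,0,0,0,-1],[0,20,0,0,0,0,-1],[0,8,0,0,0,0,-1],[0,0,0,0,0,0,-1],[0,0,0,0,0,0,-1],[0,0,0,0,0,0,-1]]]'

```text
t: 2.7
tool_pos: [528.8, 36.4, 117.2]
eef_rot: [-0.097, 0.099, 0.701, -0.7]
ft_force: [-0.1, -0.6, 0.1]
opening: 0.2
```

```bash
python3 - <<'E'
from h import *
s=monitor.observe();print(s['tool_pos'],s['ft_force'])
im,p=grab('wrist','w2.png')
m=mask(im,(3,120,60),(20,255,255))
for c in cv2.findContours(m,0,2)[0]:
    if cv2.contourArea(c)>200: e=cv2.fitEllipse(c);print(e,ray(p,*e[0],74).round(1))
for z in (74,):
    q=np.linalg.inv(np.array(p['cam_to_world']))@[528.1,34.4,z,1];q=np.array(p['mtx'])@q[:3];print(q[:2]/q[2])
E
```

```text
[528.76147161  36.40163662 117.17759814] [-0.08019487 -0.58005241  0.09803173]
((385.43463134765625, 250.4092559814453), (10.889601707458496, 27.68324089050293), 110.35611724853516) [512.5   1.2  74. ]
((327.7482604980469, 236.35092163085938), (62.152976989746094, 73.8361587524414), 97.7167739868164) [531.3  32.8  74. ]
((386.52166748046875, 26.000263214111328), (26.5989933013916, 73.40550231933594), 48.520973205566406) [631.9 -25.   74. ]
[326.68742618 241.57472079]
```

View pics/w2.png

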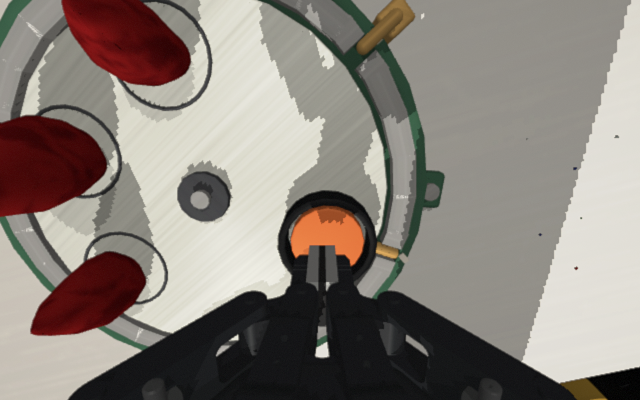

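Call:
jog_arm --increments '[[[0,0,2.2,0,0,0,-1],[0,10,0,0,0,0,-1],[0,8,0,0,0,0,-1],[0,4,0,0,0,0,-1],[0,3,0,0,0,0,-1],[0,0,0,0,0,0,-1],[0,0,0,0,0,0,-1],[0,0,0,0,0,0,-1]]]'

```text
t: 3.42
tool_pos: [527.3, 33.5, 90.8]
eef_rot: [0.098, -0.098, -0.7, 0.7]
ft_force: [-1.7, 0.9, 6.3]
opening: -0.3
```

Call:
jog_arm --increments '[[[0,2,0,0,0,0,-1],[0,2,0,0,0,0,-1],[0,0,0,0,0,0,-1],[0,0,0,0,0,0,-1],[0,0,0,0,0,0,-1]]]'

```text
t: 3.83
tool_pos: [527.5, 33.4, 87.1]
eef_rot: [0.098, -0.098, -0.7, 0.7]
ft_force: [-1.8, 0.2, 7.9]
opening: 0.1
```

Call:
jog_arm --increments '[[[0,1.5,0,0,0,0,-1],[0,0,0,0,0,0,-1],[0,0,0,0,0,0,-1],[0,0,0,0,0,0,-1]]]'

```text
t: 4.17
tool_pos: [527.6, 33.4, 85.7]
eef_rot: [0.098, -0.098, -0.7, 0.7]
ft_force: [-1.7, -0.4, 8.9]
opening: -0.0
```

```bash
python3 - <<'E'
from h import *
for i in range(6):
    eyes.camera_params('wrist'); s=monitor.observe();print(s['t'],s['tool_pos'].round(2),s['ft_force'].round(2)); 
    if i<3: im,p=grab('wrist','w3.png')
E
```

```text
4.1667 [527.55  33.37  85.7 ] [-1.68 -0.38  8.88]
4.2167 [527.54  33.35  85.7 ] [-1.8  -0.01  7.85]
4.2667 [527.53  33.34  85.69] [-1.45 -1.4   9.22]
4.3167 [527.55  33.36  85.7 ] [-2.41 -0.35  9.38]
4.3167 [527.55  33.36  85.7 ] [-2.41 -0.35  9.38]
4.3167 [527.55  33.36  85.7 ] [-2.41 -0.35  9.38]
```

Call:
jog_arm --increments '[[[0,1.5,0,0,0,0,-1],[0,0,0,0,0,0,-1],[0,0,0,0,0,0,-1],[0,0,0,0,0,0,-1]]]'

```text
t: 4.65
tool_pos: [528.1, 33.0, 84.9]
eef_rot: [0.097, -0.099, -0.7, 0.701]
ft_force: [-2.8, -1.3, 12.4]
opening: 0.1
```

View pics/w3.png

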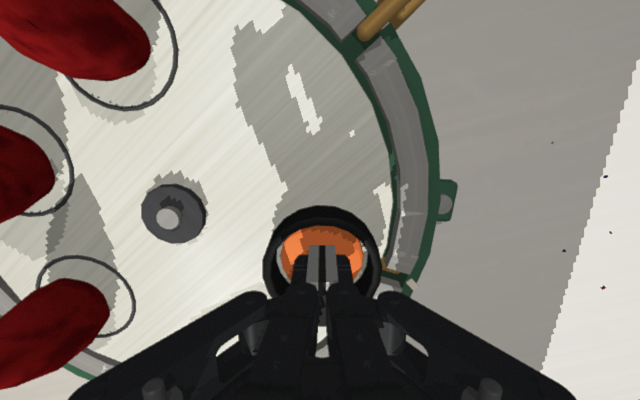

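The plunger is at its stop: the force rose to 12 N at TCP z ≈ 85. Next I take up the gap to the collar wall and start along the arc, turning the tool with the table.

Call:
jog_arm --increments '[[[2.4,-0.4,-0.8,0,0,0,-1],[2.4,0,-0.8,0,0,0,-1],[2.4,0,-0.8,0,0,0,-1],[2.4,0,-0.8,0,0,0,-1],[3.1,0,-1.7,0,0.0436,0,-1],[3.1,0,-1.7,0,0.0436,0,-1],[3.1,0,-1.7,0,0.0436,0,-1],[3.1,0,-1.7,0,0.0436,0,-1],[3.1,0,-1.7,0,0.0436,0,-1],[3.1,0,-1.7,0,0.0436,0,-1],[0,0,0,0,0,0,-1],[0,0,0,0,0,0,-1]]]'

```text
t: 5.65
tool_pos: [506.4, 55.9, 85.0]
eef_rot: [-0.188, 0.189, 0.682, -0.681]
ft_force: [-2.5, -0.2, 9.6]
opening: 0.1
```

```bash
python3 - <<'E'
from h import *
s=monitor.observe();print(s['t'],s['tool_pos'].round(2),s['ft_force'].round(2),s['moment'])
d=s['tool_pos'][:2]-[574.1,99.5];print('tcp ang cw from start',np.degrees(np.arctan2(-65.3,-46.3)-np.arctan2(d[1],d[0])),np.hypot(*d))
im,p=grab('wrist','w4.png')
E
```

```text
5.65 [506.41  55.91  84.96] [-2.46 -0.22  9.55] [ 0.10635322  0.62570323 -0.05659785]
tcp ang cw from start 21.87999873779055 80.51433449141325
```

View pics/w4.png

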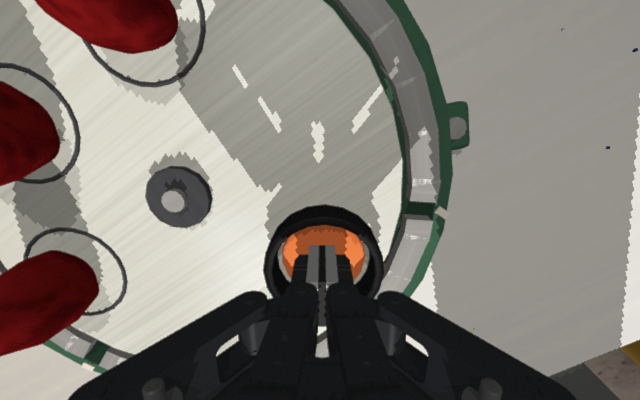

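The collar hasn't shifted relative to the fingers: top edge at (322,206), seat 3 at (77,270). So the table follows the pressed button with almost no lead, and it stands at about 22°. I continue to about 49°.

Call:
jog_arm --increments '[[[3.1,0,-1.6,0,0.0436,0,-1],[3.1,0,-1.6,0,0.0436,0,-1],[3.1,0,-1.6,0,0.0436,0,-1],[3.1,0,-1.6,0,0.0436,0,-1],[3.1,0,-1.6,0,0.0436,0,-1],[3.1,0,-1.6,0,0.0436,0,-1],[3.1,0,-1.6,0,0.0436,0,-1],[3.1,0,-1.6,0,0.0436,0,-1],[3.1,0,-1.6,0,0.0436,0,-1],[3.1,0,-1.6,0,0.0436,0,-1],[3.1,0,-1.6,0,0.0436,0,-1],[0,0,0,0,0,0,-1]]]'

```text
t: 6.7
tool_pos: [494.0, 92.2, 84.9]
eef_rot: [-0.345, 0.346, 0.617, -0.616]
ft_force: [-1.6, 0.6, 10.3]
opening: 0.2
```

```bash
python3 - <<'E'
from h import *
s=monitor.observe();print(s['t'],s['tool_pos'].round(2),s['ft_force'].round(2),s['moment'])
d=s['tool_pos'][:2]-[574.1,99.5];print('tcp ang cw from start',np.degrees((np.arctan2(-65.3,-46.3)-np.arctan2(d[1],d[0]))%(2*np.pi)),np.hypot(*d))
im,p=grab('wrist','w5.png')
E
```

```text
6.7 [494.03  92.22  84.93] [-1.59  0.65 10.27] [ 0.29442329  0.55812066 -0.03145122]
tcp ang cw from start 49.46426734176918 80.40385546780315
```

View pics/w5.png

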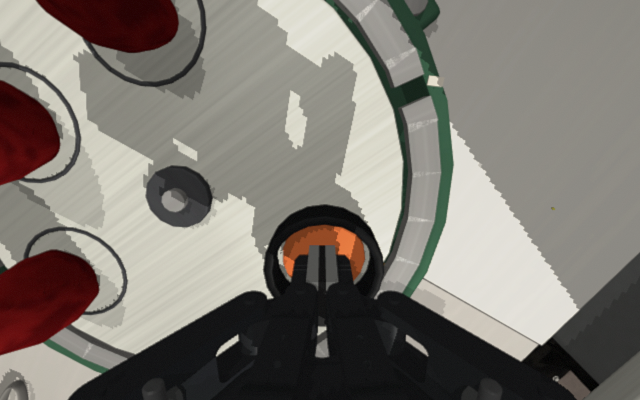

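Call:
jog_arm --increments '[[[0,-4,0,0,0,0,-1],[0,-4,0,0,0,0,-1],[0,-4.2,0,0,0,0,-1],[0,0,0,0,0,0,-1],[1.8,0,-0.9,0,0.025,0,-1],[1.8,0,-0.9,0,0.025,0,-1],[1.8,0,-0.9,0,0.025,0,-1],[1.8,0,-0.9,0,0.025,0,-1],[0.9,0,-0.45,0,0.0125,0,-1],[0.9,0,-0.45,0,0.0125,0,-1],[0,0,0,0,0,0,-1],[0,0,0,0,0,0,-1]]]'

```text
t: 7.75
tool_pos: [492.4, 101.7, 95.7]
eef_rot: [0.383, -0.383, -0.594, 0.595]
ft_force: [-0.7, -0.1, -0.1]
opening: -0.1
```

```bash
python3 - <<'E'
from h import *
s=monitor.observe();print(s['t'],s['tool_pos'].round(2),s['ft_force'].round(2),s['moment'])
d=s['tool_pos'][:2]-[574.1,99.5];print('tcp ang cw from start',np.degrees((np.arctan2(-65.3,-46.3)-np.arctan2(d[1],d[0]))%(2*np.pi)),np.hypot(*d))
im,p=grab('wrist','w6.png')
E
```

```text
7.75 [492.41 101.66  95.7 ] [-0.72 -0.13 -0.1 ] [-0.00092916  0.00668956  0.01760925]
tcp ang cw from start 56.17716006726017 81.72049594575543
```

View pics/w6.png

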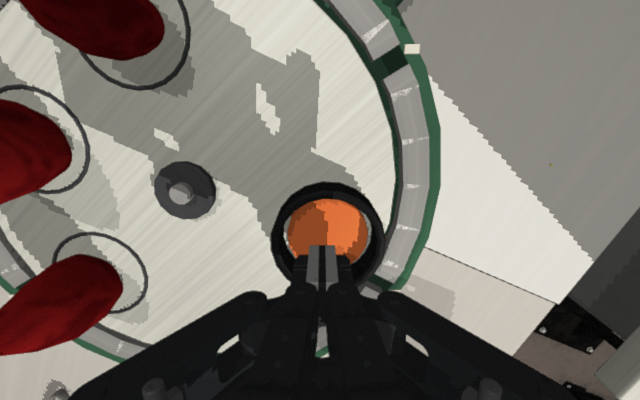

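No contact yet (0 N). The collar has slid back relative to the fingers, now centred near (327,235), as intended. I push on slowly.

Call:
jog_arm --increments '[[[-0.5,-1.3,-1.1,0,0,0,-1],[0.8,0,-0.45,0,0.011,0,-1],[0.8,0,-0.45,0,0.011,0,-1],[0.8,0,-0.45,0,0.011,0,-1],[0.8,0,-0.45,0,0.011,0,-1],[0.8,0,-0.45,0,0.011,0,-1],[0.8,0,-0.45,0,0.011,0,-1],[0.8,0,-0.45,0,0.011,0,-1],[0.8,0,-0.45,0,0.011,0,-1],[0.8,0,-0.45,0,0.011,0,-1],[0.8,0,-0.45,0,0.011,0,-1],[0.8,0,-0.45,0,0.011,0,-1],[0.8,0,-0.45,0,0.011,0,-1]]]'

```text
t: 8.88
tool_pos: [494.4, 110.6, 97.0]
eef_rot: [0.422, -0.422, -0.566, 0.569]
ft_force: [-1.3, -7.9, 2.0]
opening: 0.0
```

```bash
cat > st.py <<'E'
from h import *
import sys
s=monitor.observe();print(s['t'],s['tool_pos'].round(2),s['ft_force'].round(2))
d=s['tool_pos'][:2]-[574.1,99.5];print('tcp ang',np.degrees((np.arctan2(-65.3,-46.3)-np.arctan2(d[1],d[0]))%(2*np.pi)),np.hypot(*d))
im,p=grab('wrist',sys.argv[1])
m=mask(im,(3,120,60),(20,255,255))
for c in cv2.findContours(m,0,2)[0]:
    if cv2.contourArea(c)>200:
        c=cv2.convexHull(c);e=cv2.fitEllipse(c);print(np.round(cv2.boundingRect(c)),[np.round(ray(p,*e[0],z),1)[:2].tolist() for z in (66,74)])
E
python3 st.py w7.png
```

```text
8.8833 [494.36 110.56  96.96] [-1.33 -7.88  2.  ]
tcp ang 62.55796184124677 80.49983612990853
[290 192  81  69] [[493.8, 96.4], [495.0, 93.2]]
```

Call:
jog_arm --increments '[[[0.8,0,-0.45,0,0.011,0,-1],[0.8,0,-0.45,0,0.011,0,-1],[0.8,0,-0.45,0,0.011,0,-1],[0.8,0,-0.45,0,0.011,0,-1]]]'

```text
t: 9.27
tool_pos: [494.9, 113.9, 96.9]
eef_rot: [0.434, -0.434, -0.556, 0.56]
ft_force: [-2.4, -7.8, 3.1]
opening: -0.3
```

```bash
python3 st.py w8.png
```

```text
9.2667 [494.94 113.95  96.89] [-2.38 -7.85  3.11]
tcp ang 65.00459668549053 80.46409925568635
[290 192  81  69] [[493.7, 99.8], [494.8, 96.6]]
```

Call:
jog_arm --increments '[[[0.8,0,-0.45,0,0.011,0,-1],[0.8,0,-0.45,0,0.011,0,-1],[0.8,0,-0.45,0,0.011,0,-1],[0.8,0,-0.45,0,0.011,0,-1],[0.5,0,-0.3,0,0.007,0,-1]]]'

```text
t: 9.73
tool_pos: [497.0, 120.0, 97.0]
eef_rot: [0.448, -0.448, -0.546, 0.547]
ft_force: [-1.7, -3.9, 1.1]
opening: -0.2
```

```bash
python3 st.py w9.png
```

```text
9.7333 [496.95 119.97  97.  ] [-1.69 -3.85  1.13]
tcp ang 69.5190785563864 79.81637158155193
[389 235  25  19] [[454.2, 107.7], [457.2, 104.3]]
[291 195  84  75] [[493.2, 109.4], [494.2, 105.9]]
```

View pics/w9.png

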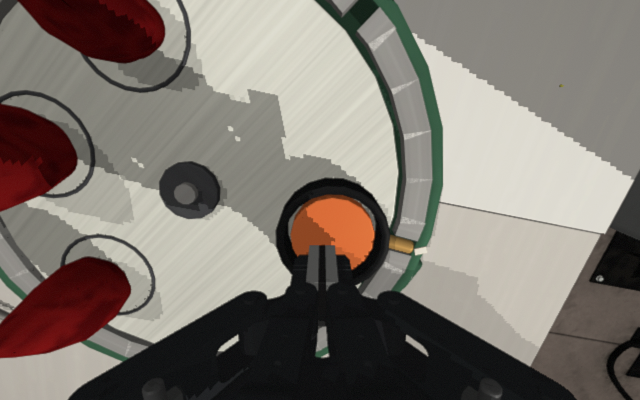

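The brass lug stands up in the notch at (402,243), and the push force has dropped. I back off the wall and lift straight up.

Call:
jog_arm --increments '[[[-1.8,0,0.9,0,0,0,-1],[-1.8,0,0.9,0,0,0,-1],[0,-4,0,0,0,0,-1],[0,-10,0,0,0,0,-1],[0,-20,0,0,0,0,-1],[0,-30,0,0,0,0,-1],[0,-30,0,0,0,0,-1],[0,-30,0,0,0,0,-1],[0,-20,0,0,0,0,-1],[0,0,0,0,0,0,-1],[0,0,0,0,0,0,-1],[0,0,0,0,0,0,-1]]]'

```text
t: 10.78
tool_pos: [496.1, 116.5, 241.2]
eef_rot: [-0.448, 0.448, 0.547, -0.547]
ft_force: [0.8, 0.6, -0.6]
opening: -0.2
```

```bash
python3 st.py w10.png
```

```text
10.7833 [496.09 116.52 241.18] [ 0.77  0.57 -0.65]
tcp ang 66.97108371735685 79.84542689132675
[304 155  45  46] [[493.4, 108.9], [493.9, 107.0]]
[  0 127  18  53] [[789.8, 116.1], [782.3, 114.0]]
[20  0 38 39] [[766.9, 18.4], [760.0, 18.9]]
```

View pics/w10.png

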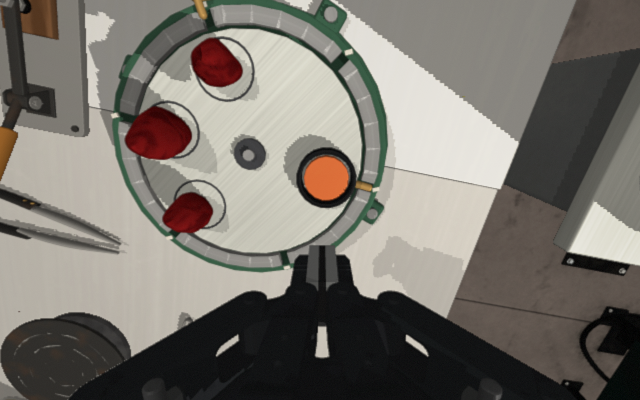

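The wrist view from above shows the plunger at (326,178), which is (493.9, 107.0) mm against the predicted stop at (494.4, 106.9). The lug is out in its notch at (365,186). All three drops stand on their seats, and drop 1 is at the pointer (203,12).

```bash
python3 -c "
from cell import close_job
print(close_job())"
```

```text
the job is handed in; nothing more can be done
None
```

The table is one hole on and locked, and the job was handed in at about 10.8 s; no verdict was reported.

With the fingers shut I pressed the plunger to its stop and carried the table clockwise to about 49°. I then lifted the fingertips to just below the collar's rim and pushed on the collar wall until the plunger sprang up. After that I backed off the wall and lifted the fingers about 145 mm clear.

- **Table and plunger:** the last wrist picture puts the plunger top at (493.9, 107.0) mm. The stop predicted from the start measurement was (494.4, 106.9) mm. The brass lug is visible in the notch, and the push force dropped as it came up.
- **Drops:** all three stand on their seats, with the first at the pointer.
- **Robot:** it touches nothing; the wrist force is under 1.2 N, which is sensor noise.
- **Bystanders:** I did not measure them again after the move. The fingers went down only inside the collar, and no unexpected force showed.
- **Small disagreement:** while pressing, spring force and geometry differed by 2–3 mm on how far the plunger was down, so I pressed on to the stop. There the force rose to 12 N.

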